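# Load the bench demagnetiser and run it

### The job

The demagnetiser has been left on: turn its rotary main switch to off, then take every steel workpiece from the mat (whichever are there of the V-block, the square and hexagonal collet blocks, the stepped sleeve, the impact socket and the slotted tool holder) and stand them side by side in its tray, upright and flat on the tray floor; turn the switch on, let it run for at least three seconds, and turn it off again. Never handle the steel while the switch is on, and leave everything else on the bench where it is.

Things in the scene. Friction and masses are not known exactly. Their poses are not given: they have to be found in the camera images.
- demag: bench demagnetiser, fixed: grey steel housing 150 (x) x 455 (y) x 55 mm high, standing on the bench. Origin: centre of its underside; z up, y along its length, its louvred front faces -x. An aluminium tray is fixed on top over y -222 to +89 mm; a dark console, top 70 mm above the bench, with the rotary main switch is over y +100 to +222 mm.
- tray_floor (a point): centre of the tray's inner floor, 60 mm above the bench, at (0, -66.5, 60) mm in the demagnetiser's frame, same axes. Open-topped tray, inside 90 mm (x) by 301 mm (y), walls 5 mm thick, rim 12 mm above this floor. All six workpieces fit in one row along y with 24 mm to spare in all, if the V-block and the tool holder lie across the tray (their x along its x).
- isolator (a joint): angle of the rotary main switch: 0 = on, 1.571 rad = off, end stops at both. Its axis is vertical; seen from above it turns anticlockwise from on to off, clockwise back. A spring of about 0.3 N m at the ends snaps it to the nearer end from either side of halfway (so at least 0.4 N m is needed to turn it).
- isolator_grip (a point): on the switch's axis at gripping height, 106 mm above the bench, at (0, 165, 106) mm in the demagnetiser's frame; turns with the handle: a black bar 66 mm long, 15 mm thick, from 85 to 116 mm above the bench, on a hub of 48 mm diameter. The point's x runs along the bar to its pointer end (white stripe): to the demagnetiser's +x (bar mark) at on, its +y (ring mark) at off.
- v_block: Origin: centre of its underside, z up. Bright steel V-block 60 (x) x 36 (y) x 50 mm high, V groove 18 mm deep along x in its top; about 0.65 kg. Can be gripped across x.
- square_block: Origin: centre of its underside, z up. Bright steel square collet block, 50 x 50 mm, 44 mm high, with a round collar of 46 mm diameter up to 50 mm; about 0.6 kg.
- hex_block: Origin: centre of its underside, z up. Bright steel hexagonal collet block, 48 mm across flats (55.4 mm across corners, flats at +-x and every 60 degrees), 44 mm high, with a round collar of 43 mm diameter up to 50 mm; about 0.5 kg.
- sleeve: Origin: centre of its underside, z up. Bright steel stepped sleeve, round, 54 mm diameter up to 40 mm, then 40 mm diameter up to 52 mm; about 0.55 kg.
- socket: Origin: centre of its underside, z up. Dark steel impact socket, a plain round cylinder, 50 mm diameter, 50 mm high; about 0.5 kg.
- holder: Origin: centre of its underside, z up. Dark steel tool holder block 60 (x) x 32 (y) x 50 mm high with a slot 14 mm deep along its +y side from 12 to 26 mm height, screws and a small brass nut on top up to 57 mm; about 0.55 kg. Can be gripped across x.
- oil_bottle: Origin: centre of its underside, z up. White plastic oil bottle, 48 mm diameter, 95 mm high; not part of the job.
- tin: Origin: centre of its underside, z up. Round aluminium tin, 64 mm diameter, 45 mm high; not part of the job.
- cup: Origin: centre of its underside, z up. Clear plastic cup, 66 mm diameter, 70 mm high; not part of the job.
Not all that is in view belongs to the job. Leave any pink or purple look-alike of the v_block alone.

How it is judged (in metres and radians):
On the way, in this order (a step that is already met when the one before it is completed fails the run):
1. the switch is turned to off (value of joint isolator above 1.45 rad), for 0.2 s.
2. with the switch off, every steel workpiece stands upright on the tray floor (x of v_block in the frame of tray_floor between -0.032 and 0.032 m and y of v_block in the frame of tray_floor between -0.137 and 0.137 m and z of v_block in the frame of tray_floor between -0.005 and 0.006 m and angle between each of v_block, square_block, hex_block, sleeve, socket, holder's own z axis and vertical below 0.12 rad and x of square_block in the frame of tray_floor between -0.032 and 0.032 m and y of square_block in the frame of tray_floor between -0.137 and 0.137 m and z of square_block in the frame of tray_floor between -0.005 and 0.006 m and x of hex_block in the frame of tray_floor between -0.032 and 0.032 m and y of hex_block in the frame of tray_floor between -0.137 and 0.137 m and z of hex_block in the frame of tray_floor between -0.005 and 0.006 m and x of sleeve in the frame of tray_floor between -0.032 and 0.032 m and y of sleeve in the frame of tray_floor between -0.137 and 0.137 m and z of sleeve in the frame of tray_floor between -0.005 and 0.006 m and x of socket in the frame of tray_floor between -0.032 and 0.032 m and y of socket in the frame of tray_floor between -0.137 and 0.137 m and z of socket in the frame of tray_floor between -0.005 and 0.006 m and x of holder in the frame of tray_floor between -0.032 and 0.032 m and y of holder in the frame of tray_floor between -0.137 and 0.137 m and z of holder in the frame of tray_floor between -0.005 and 0.006 m and value of joint isolator above 1.45 rad and contact force between the fingers and v_block below 0.1 N and contact force between the fingers and square_block below 0.1 N and contact force between the fingers and hex_block below 0.1 N and contact force between the fingers and sleeve below 0.1 N and contact force between the fingers and socket below 0.1 N and contact force between the fingers and holder below 0.1 N), for 0.2 s.
3. the switch is turned on and left on for three seconds (value of joint isolator below 0.12 rad), for 3 s.
4. the switch is turned off again (value of joint isolator above 1.45 rad), for 0.2 s.
At the end, for the whole second after the job is handed in: every steel workpiece present stands upright (within 0.12 rad) and flat (within 6 mm) on the tray floor, inside the walls, at rest, and the switch is off (above 1.45 rad) (x of v_block in the frame of tray_floor between -0.032 and 0.032 m and y of v_block in the frame of tray_floor between -0.137 and 0.137 m and z of v_block in the frame of tray_floor between -0.005 and 0.006 m and angle between each of v_block, square_block, hex_block, sleeve, socket, holder's own z axis and vertical below 0.12 rad and x of square_block in the frame of tray_floor between -0.032 and 0.032 m and y of square_block in the frame of tray_floor between -0.137 and 0.137 m and z of square_block in the frame of tray_floor between -0.005 and 0.006 m and x of hex_block in the frame of tray_floor between -0.032 and 0.032 m and y of hex_block in the frame of tray_floor between -0.137 and 0.137 m and z of hex_block in the frame of tray_floor between -0.005 and 0.006 m and x of sleeve in the frame of tray_floor between -0.032 and 0.032 m and y of sleeve in the frame of tray_floor between -0.137 and 0.137 m and z of sleeve in the frame of tray_floor between -0.005 and 0.006 m and x of socket in the frame of tray_floor between -0.032 and 0.032 m and y of socket in the frame of tray_floor between -0.137 and 0.137 m and z of socket in the frame of tray_floor between -0.005 and 0.006 m and x of holder in the frame of tray_floor between -0.032 and 0.032 m and y of holder in the frame of tray_floor between -0.137 and 0.137 m and z of holder in the frame of tray_floor between -0.005 and 0.006 m and linear speed of each of v_block, square_block, hex_block, sleeve, socket, holder below 0.02 m/s and value of joint isolator above 1.45 rad); the robot touches nothing.
It fails at once if a steel workpiece is handled while the switch is on (value of joint isolator below 0.35 rad and (contact force between the fingers and v_block above 1 N or contact force between the fingers and square_block above 1 N or contact force between the fingers and hex_block above 1 N or contact force between the fingers and sleeve above 1 N or contact force between the fingers and socket above 1 N or contact force between the fingers and holder above 1 N)).
It fails at once if a bystander is displaced by more than 60 mm or tipped over (distance of any of oil_bottle, tin, cup from where it was at the start of the episode above 0.06 m or angle between any of oil_bottle, tin, cup's own z axis and vertical above 0.6 rad).
Of v_block, square_block, hex_block, sleeve, socket, holder only 4 to 6 are there at a start; the rules pass over those that are not, and their reading is None.
At some moment in a run one of square_block, hex_block, sleeve, socket may be knocked a few centimetres aside while the robot is not near it.
It also fails if it takes over 210 s, if anything falls off the work surface, if the arm or the gripper's body presses on something with over 40 N, if the wrist force passes 120 N, or if a joint passes its speed limit or range.

### The arm

A 6-joint arm with a two-finger parallel gripper is mounted at the origin on the work surface. World frame = base frame: x ahead of the robot, y to its left, z up, the work surface at z = 0. Lengths are in mm, angles in rad, forces in N, time in s.
With the tool pointing down it reaches from about 275 to 750 mm from the base axis. Payload 10.2 kg.
Tool frame: the origin (TCP) lies midway between the tips of the shut fingers; the grasp point (between the pads) lies 19 mm behind it; z points along the fingers, y is the line along which they close (so a half turn about z gives the same grasp; the last joint's range is limited). The gripper opens to 85 mm and grips with 20 to 120 N. Pads are 22 mm wide; open, the fingers measure 114 mm over their backs; the gripper's body (76 mm by 85 mm) begins 54 mm behind the grasp point. The pads swing forward as they close: fully open they stand 13 mm farther back than shut.
Start: joints at [-1.426, 0.313, 1.498, -0, 1.331, -0.223], TCP at [188.759, -489.899, 231.294] pointing down, gripper open.
Joint ranges: [-2.94, 2.94], [-0.97, 2.17], [0.19, 2.56], [-1.23, 4.37], [0.02, 3.11], [-2.88, 2.88]. Speed limits (rad/s): [2.39, 2.39, 3.01, 3.14, 3.14, 3.14].

### API

Orientations are given as a unit quaternion [w, x, y, z].
In Python, from rig import ctrl, capture, camera_info gives the robot as it stands.
- The arm moves only by the tool apply_moves, never from a script. Its argument "targets" is a list of rows, each a list of 3 entries, a list of its own where there are three numbers: the finger opening in mm, from 0 to 85.4, then the shift along the world's x, y, z in mm, then the turn, a rotation vector about the world's x, y, z in degrees. In form: [[grip, [dx, dy, dz], [rx, ry, rz]], ...]. A call has 1 to 20 rows; each row is the pose to reach, as a shift and turn from the pose commanded when the call began; what a row does not reach only later rows make up. A row lasts 1/10 s, in which the tool goes at most 50 mm and 8.59 degrees, less where a joint would pass 70% of its speed; a pose out of reach is approached as far as the arm can. A call with a gripper value outside its range is refused whole. The fingers move at their own pace and stop on an object; "squeeze" is the grip in N (left out, the last holds). Time passes only in rows, so rows that repeat a pose let the fingers close. It gives the time, the measured TCP pose, the force, the opening and the grip force at its end, in the units of the state.
- ctrl.sense(): the state, without advancing time (a new reading comes with each control period).
- capture(name): name is "scene" or "top"; returns (picture, depth): 420x560x3 uint8, blue, green, red; 420x560 float32, mm along the optical axis (not along the pixel's ray), 0 where there is no reading.
- camera_info(name): a dict with "vfov" (degrees; the focal length in pixels is half the picture's height over the tangent of half this angle, whatever the lens; pixels are square), "cx", "cy" (the principal point, pixels), "extrinsics" (4x4, takes a point from camera to world coordinates). Camera axes: x right, y down, z forward; pixel columns grow to the right and rows downward; lengths in mm; the calibration is good to about 2 mm. A picture is of the moment at which its call begins. camera_info takes no time and is no camera call.
- ctrl.finish_job(): hands the job in; it is judged then, once.
The state is a dict: "time_s": time; "joints": joint angles; "dq": joint speeds; "tau": joint torques, N m; "eef_pos": TCP position; "ee_rot": TCP orientation; "force": force on the tool from outside, world axes, zero at the start; "wrist_torque": the same for the moment, N m; "grip_width": opening from 0.0 (shut) to 1.0 (fully open); "grip_force": force on a finger pad.
Only numpy, scipy, OpenCV 4.12 (cv2) and the standard library are available. Lean on these libraries where they do the work, as an engineer would, in place of code of your own. Each camera call takes 0.05 s, during which the arm holds its last target. There are 200 camera calls.

## Working session

There is one attempt and no reset: what is moved stays moved. The work goes in short steps, Python scripts to look and compute and a tool call to move; the robot and the scene stay as the last step left them, time stands still between calls to the robot, and variables do not carry over. Pictures are saved under pics/ and viewed, at most 14 in all, crops included, and the job is handed in when it is done.

Besides the shell and the picture viewer there is one more tool, called by a JSON object that holds its "api" and its "payload", one argument or row to a line. apply_moves: Moves the arm, as the interface text tells. Its arguments: {"type":"object","properties":{"targets":{"type":"array","items":{"type":"array"}},"squeeze":{"type":"number"}},"required":["targets"]}

```bash
mkdir -p pics; ls; python3 - <<'E'
from rig import ctrl,capture,camera_info
import cv2,numpy as np
for n in("scene","top"):
    p,d=capture(n);cv2.imwrite(f"pics/{n}0.png",p);np.save(f"pics/{n}0.npy",d)
    i=camera_info(n);print(n,i["vfov"],i["cx"],i["cy"],np.round(i["extrinsics"],3).tolist(), d.min(),d.max())
s=ctrl.sense();print(s)
E
```

```text
pics
scene 43.380795167438315 272.6296751760703 220.8540384505387 [[-0.872, 0.384, -0.304, 917.332], [0.49, 0.66, -0.57, 799.605], [-0.018, -0.646, -0.763, 1190.854], [0.0, 0.0, 0.0, 1.0]] 0.0 3916.2585
top 42.353733588447454 288.2696435506272 211.872724175512 [[-0.03, -0.98, 0.197, 183.138], [-0.999, 0.032, 0.006, -20.215], [-0.012, -0.197, -0.98, 1613.953], [0.0, 0.0, 0.0, 1.0]] 0.0 2653.4915
{'time_s': 0.1, 'joints': array([-1.42639864e+00,  3.13403591e-01,  1.49835317e+00,  1.68583994e-05,
        1.33098847e+00, -2.23393042e-01]), 'dq': array([-0.0008425 , -0.00122082, -0.00107153, -0.00019835,  0.00073689,
       -0.00121857]), 'tau': array([ 3.20072118e-03, -4.12898970e+01, -2.60142553e+01, -1.23519553e-04,
        3.02592096e-03,  1.70916184e-05]), 'eef_pos': array([ 188.72944805, -489.66554926,  230.79040405]), 'ee_rot': array([-5.75517953e-04,  9.83139049e-01,  1.82858630e-01,  3.09366731e-05]), 'force': array([-0.41093382, -0.48714718,  0.86252771]), 'wrist_torque': array([ 0.03091558,  0.03784446, -0.01123414]), 'grip_force': 0.0, 'grip_width': 0.9980709294195896}
```

View pics/top0.png

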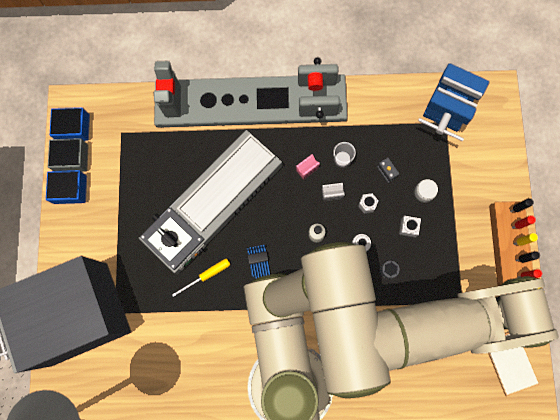

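View pics/scene0.png

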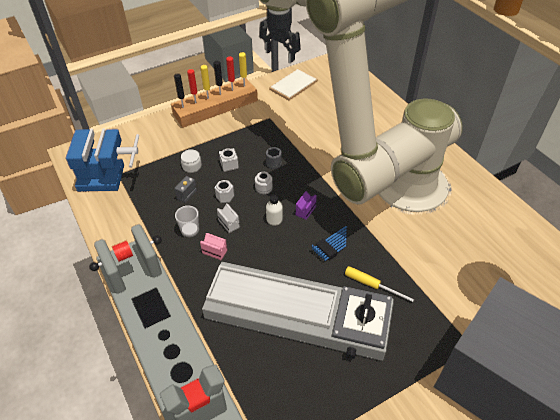

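The top view shows the demagnetiser at (210,200) with its switch at (170,238). The pieces I take to be steel are the V-block (333,191), hex (369,202), square (411,225), sleeve (361,242, half hidden), socket (391,269) and holder (389,168). The others are the pink look-alike (308,165), cup (343,153), tin (427,190) and bottle (317,232). The scene view also shows a purple look-alike at (306,204). I'll check these in a close crop and measure them.

```bash
cat > h.py <<'E'
import numpy as np,cv2
from rig import ctrl,capture,camera_info
def cam(n):
    i=camera_info(n);f=210/np.tan(np.radians(i["vfov"]/2));return f,i["cx"],i["cy"],np.array(i["extrinsics"])
def cloud(n,d):
    f,cx,cy,E=cam(n);v,u=np.mgrid[:420,:560]
    P=np.stack([(u-cx)/f*d,(v-cy)/f*d,d],-1);return P@E[:3,:3].T+E[:3,3]
def ray(n,u,v,z):
    f,cx,cy,E=cam(n);r=E[:3,:3]@np.array([(u-cx)/f,(v-cy)/f,1]);o=E[:3,3];return o+r*(z-o[2])/r[2]
def proj(n,p):
    f,cx,cy,E=cam(n);q=E[:3,:3].T@(np.array(p,float)-E[:3,3]);return q[:2]/q[2]*f+[cx,cy]
def look(tag):
    o={}
    for n in("scene","top"):
        p,d=capture(n);cv2.imwrite(f"pics/{n}{tag}.png",p);np.save(f"pics/{n}{tag}.npy",d);o[n]=(p,d)
    return o
E
python3 - <<'E'
from h import *
t=cv2.imread("pics/top0.png");s=cv2.imread("pics/scene0.png")
a=cv2.resize(t[135:290,290:450],None,fx=2.5,fy=2.5,interpolation=2);b=cv2.resize(s[140:262,165:325],None,fx=2.5,fy=2.5,interpolation=2)
b=cv2.copyMakeBorder(b,0,a.shape[0]-b.shape[0],0,0,0)
cv2.imwrite("pics/crop.png",np.hstack([a,b]))
for n in("scene","top"):
    d=np.load(f"pics/{n}0.npy");P=cloud(n,d)
    print(n)
    pts={"scene":dict(sq=(228,158),hexa=(224,190),v=(228,217),sl=(263,181),so=(274,158),ho=(185,187),tin=(190,160),cup=(187,220),bot=(274,210),pur=(306,204),pink=(213,245),mat=(250,240)),"top":dict(v=(333,191),hexa=(369,202),sq=(411,225),ho=(389,168),tin=(427,190),bot=(317,232),so=(391,269),mat=(300,210))}[n]
    for k,(u,v) in pts.items():
        # points between 20 and 110mm high in window
        w=P[max(v-16,0):v+17,u-16:u+17].reshape(-1,3);dd=d[v-16:v+17,u-16:u+17].ravel()
        w=w[(dd>0)]
        h=w[(w[:,2]>15)&(w[:,2]<120)]
        print(k,"zmed",np.round(np.median(w[:,2])),"n",len(h), np.round(np.percentile(h,[2,50,98],axis=0)).tolist() if len(h)>5 else "")
E
```

```text
scene
sq zmed 5.0 n 295 [[427.0, -395.0, 17.0], [453.0, -353.0, 46.0], [476.0, -338.0, 57.0]]
hexa zmed 4.0 n 299 [[501.0, -267.0, 17.0], [527.0, -236.0, 47.0], [548.0, -172.0, 56.0]]
v zmed 5.0 n 348 [[542.0, -175.0, 17.0], [561.0, -137.0, 42.0], [581.0, -113.0, 55.0]]
sl zmed 5.0 n 311 [[347.0, -269.0, 16.0], [409.0, -207.0, 44.0], [437.0, -95.0, 98.0]]
so zmed 4.0 n 289 [[301.0, -319.0, 17.0], [331.0, -286.0, 50.0], [404.0, -225.0, 57.0]]
ho zmed 5.0 n 304 [[591.0, -336.0, 16.0], [624.0, -307.0, 49.0], [654.0, -286.0, 60.0]]
tin zmed 5.0 n 342 [[529.0, -451.0, 16.0], [560.0, -411.0, 44.0], [587.0, -391.0, 53.0]]
cup zmed 14.0 n 533 [[641.0, -212.0, 17.0], [669.0, -185.0, 51.0], [699.0, -150.0, 74.0]]
bot zmed 5.0 n 355 [[421.0, -102.0, 17.0], [444.0, -80.0, 61.0], [460.0, -67.0, 99.0]]
pur zmed 5.0 n 331 [[309.0, -98.0, 17.0], [346.0, -68.0, 41.0], [373.0, -44.0, 54.0]]
pink zmed 5.0 n 425 [[611.0, -100.0, 16.0], [642.0, -67.0, 42.0], [671.0, -38.0, 54.0]]
mat zmed 3.0 n 11 [[543.0, -119.0, 15.0], [551.0, -116.0, 18.0], [556.0, -114.0, 24.0]]
top
v zmed 3.0 n 296 [[542.0, -174.0, 21.0], [560.0, -145.0, 43.0], [579.0, -116.0, 56.0]]
hexa zmed 3.0 n 260 [[499.0, -271.0, 22.0], [520.0, -247.0, 48.0], [546.0, -225.0, 57.0]]
sq zmed 4.0 n 338 [[423.0, -395.0, 19.0], [447.0, -365.0, 47.0], [476.0, -342.0, 58.0]]
ho zmed 3.0 n 276 [[593.0, -340.0, 18.0], [620.0, -313.0, 50.0], [651.0, -288.0, 60.0]]
tin zmed 4.0 n 387 [[527.0, -451.0, 18.0], [554.0, -422.0, 44.0], [584.0, -395.0, 52.0]]
bot zmed 3.0 n 237 [[414.0, -112.0, 26.0], [433.0, -91.0, 67.0], [458.0, -69.0, 99.0]]
so zmed 3.0 n 273 [[299.0, -320.0, 18.0], [321.0, -297.0, 50.0], [345.0, -275.0, 59.0]]
mat zmed 1.0 n 16 [[446.0, -90.0, 54.0], [454.0, -84.0, 64.0], [460.0, -76.0, 94.0]]
```

View pics/crop.png

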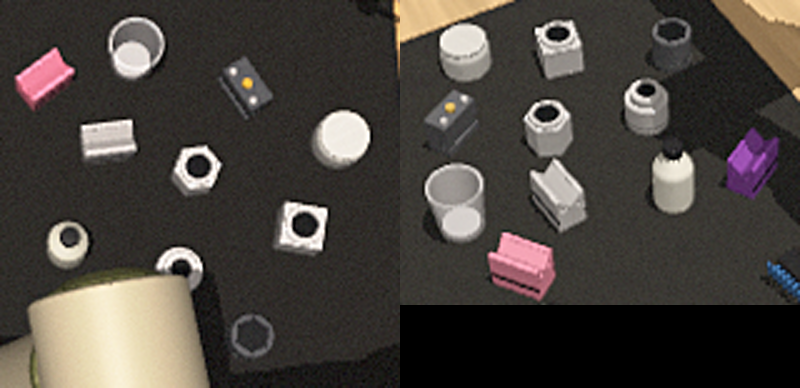

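The crop confirms the choice: all six steel pieces are there. The V-block is bright steel, and the pink and purple ones are the look-alikes. Next I'll measure poses from both clouds.

```bash
cat >> h.py <<'E'
def pts(tag,c,r,z0,z1,names=("scene","top")):
    out=[]
    for n in names:
        d=np.load(f"pics/{n}{tag}.npy");P=cloud(n,d)[d>0]
        m=(np.hypot(P[:,0]-c[0],P[:,1]-c[1])<r)&(P[:,2]>z0)&(P[:,2]<z1);out.append(P[m])
    return out
def hexyaw(A):
    A=A-A.mean(0);b=[]
    for t in range(60):
        w=[np.ptp(np.percentile(A@[np.cos(np.radians(t+k)),np.sin(np.radians(t+k))],[2,98])) for k in(0,60,120)]
        b.append(max(w))
    return int(np.argmin(b)),min(b)
def measure(tag,objs):
    for k,(c,z0,z1,r) in objs.items():
        for n,A in zip(("scene","top"),pts(tag,c,r,z0,z1)):
            if len(A)<15: print(k,n,"few");continue
            q=A[:,:2].astype(np.float32);rc=cv2.minAreaRect(q)
            e=hexyaw(q) if k=="hex" else ""
            print(k,n,len(q),"rect",np.round(rc[0],1),np.round(rc[1],1),round(rc[2],1),"z",np.round(np.median(A[:,2]),1),e)
OBJ=dict(v=((560,-145),30,58,48),square=((449,-368),30,58,48),hex=((523,-248),30,58,45),sleeve=((410,-225),30,58,45),socket=((322,-297),35,58,45),holder=((621,-313),35,62,48))
E
python3 - <<'E'
from h import *
measure("0",OBJ)
for n in("scene","top"):
    d=np.load(f"pics/{n}0.npy");P=cloud(n,d)
    # housing/tray: coarse location
    c=ray(n,*dict(scene=(300,308),top=(212,200))[n],60)
    print(n,c)
    m=(d>0)&(P[...,2]>45)&(P[...,2]<90)&(np.hypot(P[...,0]-c[0],P[...,1]-c[1])<280)
    l,lab,st,ce=cv2.connectedComponentsWithStats(m.astype(np.uint8));j=1+np.argmax(st[1:,4]);q=P[lab==j]
    rc=cv2.minAreaRect(q[:,:2].astype(np.float32));print(rc,len(q))
    f=q[(q[:,2]<66)&(q[:,2]>55)];print("floorz",np.median(f[:,2]))
    g=q[(q[:,2]>68)];print("console/rim",np.median(g[:,2]))
    h=P[(d>0)&(P[...,2]>100)&(P[...,2]<125)&(np.hypot(P[...,0]-c[0],P[...,1]-c[1])<260)]
    h=h[h[:,0]<700];print("bar",len(h),cv2.minAreaRect(h[:,:2].astype(np.float32)) if len(h)>5 else 0, h.mean(0))
E
```

```text
v scene 273 rect [ 560.8 -144.4] [39.4 64.7] 5.7 z 44.6 
v top 269 rect [ 561.1 -145.8] [38.5 62.1] 7.1 z 44.6 
square scene 234 rect [ 448.9 -367.5] [57.1 50.2] 77.8 z 48.3 
square top 300 rect [ 449.7 -368.6] [51.  51.2] 78.7 z 47.8 
hex scene 233 rect [ 522.8 -243. ] [48.3 54. ] 4.7 z 48.0 (2, np.float64(46.18386294619674))
hex top 241 rect [ 524.2 -249.1] [47.7 55. ] 64.1 z 48.9 (56, np.float64(46.41840037919655))
sleeve scene 226 rect [ 402.5 -219.3] [53.1 49.3] 60.8 z 46.4 
sleeve top 185 rect [ 408.2 -225.6] [52.7 40.1] 56.3 z 48.3 
socket scene 185 rect [ 323.7 -295.6] [55. 48.] 86.5 z 51.4 
socket top 243 rect [ 322.9 -298.4] [48.3 49.7] 22.2 z 50.4 
holder scene 234 rect [ 622.7 -312. ] [65.5 37.1] 30.2 z 50.6 
holder top 250 rect [ 622.8 -314.2] [61.2 35.8] 30.6 z 50.4 
scene [545.91098759 234.41385449  60.        ]
((542.77099609375, 217.8024139404297), (156.4111328125, 454.373779296875), 45.44647979736328) 9801
floorz 60.45729869623551
console/rim 73.13625763416735
bar 178 ((426.9393310546875, 334.57049560546875), (66.17179870605469, 15.00669002532959), 45.25658416748047) [429.08975067 336.61154226 115.83968817]
top [538.96150676 213.12136973  60.        ]
((545.3729248046875, 217.60736083984375), (159.410888671875, 455.96966552734375), 45.33134841918945) 7505
floorz 59.841873503563306
console/rim 72.79215048124604
bar 135 ((426.3180236816406, 332.13238525390625), (67.02116394042969, 14.785524368286133), 45.610477447509766) [425.38809458 331.05718891 115.55945228]
```

{"api": "apply_moves", "payload": {
  "targets": [
    [50,[60,40,20],[0,0,2]],
    [50,[120,90,20],[0,0,4]],
    [50,[170,140,20],[0,0,6]],
    [50,[200,190,20],[0,0,8]],
    [50,[220,240,20],[0,0,10]],
    [50,[230,290,20],[0,0,12]],
    [50,[238,340,10],[0,0,14]],
    [50,[238,390,0],[0,0,16]],
    [50,[238,440,0],[0,0,18]],
    [50,[238,490,0],[0,0,20]],
    [50,[238,540,0],[0,0,22]],
    [50,[238,590,0],[0,0,24.2]],
    [50,[238,640,0],[0,0,24.2]],
    [50,[238,690,0],[0,0,24.2]],
    [50,[238,740,0],[0,0,24.2]],
    [50,[238,790,0],[0,0,24.2]],
    [50,[238,823,0],[0,0,24.2]],
    [50,[238,823,-40],[0,0,24.2]],
    [50,[238,823,-60],[0,0,24.2]],
    [50,[238,823,-70],[0,0,24.2]]
  ]
}}

```text
time_s: 2.1
eef_pos: [424.8, 334.5, 157.7]
ee_rot: [0.0, 0.922, 0.386, -0.003]
force: [0.3, 0.1, -0.1]
grip_width: 0.584
grip_force: 0.0
```

```bash
python3 - <<'E'
from h import *
s=ctrl.sense();print(np.round(s["eef_pos"],1),s["ee_rot"],s["time_s"],np.round(s["joints"],2))
look("1")
# tray/rim refine
for n in("scene","top"):
    d=np.load(f"pics/{n}1.npy");P=cloud(n,d);c=np.array([590.8,170.9]);a=np.radians(45.3)
    X=np.array([np.cos(a),np.sin(a)]);Y=np.array([-X[1],X[0]]);L=np.stack([(P[...,:2]-c)@X,(P[...,:2]-c)@Y],-1)
    m=(d>0)&(P[...,2]>67)&(P[...,2]<80)&(abs(L[...,0])<70)&(L[...,1]>-180)&(L[...,1]<155)
    q=L[m].astype(np.float32);print(n,"rim local",cv2.minAreaRect(q),q.min(0),q.max(0))
measure("1",OBJ)
E
```

```text
[424.8 334.5 157.7] [ 2.14634950e-06  9.22366966e-01  3.86304540e-01 -2.82524553e-03] 2.1 [0.45 0.42 1.55 0.   1.18 1.23]
scene rim local ((-1.4424400329589844, -0.754150390625), (311.5513610839844, 106.11302947998047), 89.95840454101562) [ -54.502422 -156.53683 ] [ 51.671234 154.99304 ]
top rim local ((-0.3218116760253906, -1.6107177734375), (103.01593780517578, 311.9023742675781), 0.030122851952910423) [ -51.888252 -157.57541 ] [ 51.193005 154.35326 ]
v scene 280 rect [ 561.1 -145.2] [38.8 66.6] 5.6 z 44.1 
v top 264 rect [ 561.4 -145.4] [38.5 59.7] 4.9 z 44.3 
square scene 237 rect [ 449.6 -367.9] [60.5 50.3] 77.8 z 48.2 
square top 309 rect [ 449.3 -368.7] [51.5 51.1] 76.4 z 48.6 
hex scene 232 rect [ 523.  -245.1] [50.1 50.4] 2.5 z 49.2 (3, np.float64(46.056337996160224))
hex top 240 rect [ 523.4 -249.3] [47.7 53.6] 66.8 z 49.0 (55, np.float64(45.96419716997606))
sleeve scene 217 rect [ 404.5 -215.5] [56.5 49.2] 61.0 z 46.3 
sleeve top 257 rect [ 402.3 -221.5] [50.5 52.2] 89.0 z 47.0 
socket scene 182 rect [ 322.2 -299.1] [57.6 44.6] 60.4 z 51.4 
socket top 242 rect [ 322.8 -299.5] [48.4 48.9] 46.3 z 50.0 
holder scene 232 rect [ 622. -313.] [64.6 38.2] 33.9 z 50.3 
holder top 238 rect [ 623.3 -314.7] [62.1 35.4] 30.1 z 50.0
```

{"api": "apply_moves", "payload": {
  "targets": [
    [50,[0,-1,-30],[0,0,0]],
    [50,[0,-1,-55],[0,0,0]],
    [50,[0,-1,-66],[0,0,0]],
    [50,[0,-1,-66],[0,0,0]],
    [0,[0,-1,-66],[0,0,0]],
    [0,[0,-1,-66],[0,0,0]],
    [0,[0,-1,-66],[0,0,0]],
    [0,[0,-1,-66],[0,0,0]],
    [0,[0,-1,-66],[0,0,0]],
    [0,[0,-1,-66],[0,0,0]]
  ],
  "squeeze": 70
}}

```text
time_s: 3.2
eef_pos: [425.9, 333.9, 97.2]
ee_rot: [-0.002, 0.923, 0.385, 0.001]
force: [-9.7, 8.3, 10.2]
grip_width: 0.158
grip_force: 69.0
```

{"api": "apply_moves", "payload": {
  "targets": [
    [0,[0,0,0],[0,0,8]],
    [0,[0,0,0],[0,0,16]],
    [0,[0,0,0],[0,0,24]],
    [0,[0,0,0],[0,0,32]],
    [0,[0,0,0],[0,0,40]],
    [0,[0,0,0],[0,0,48]],
    [0,[0,0,0],[0,0,56]],
    [0,[0,0,0],[0,0,64]],
    [0,[0,0,0],[0,0,72]],
    [0,[0,0,0],[0,0,80]],
    [0,[0,0,0],[0,0,86]],
    [0,[0,0,0],[0,0,90]],
    [0,[0,0,0],[0,0,90]],
    [0,[0,0,0],[0,0,90]],
    [50,[0,0,0],[0,0,90]],
    [50,[0,0,0],[0,0,90]],
    [50,[0,0,0],[0,0,90]],
    [50,[0,0,0],[0,0,90]],
    [50,[0,0,50],[0,0,90]],
    [80,[0,0,100],[0,0,90]]
  ]
}}

```text
time_s: 5.2
eef_pos: [426.2, 331.6, 195.9]
ee_rot: [-0.001, 0.381, 0.925, -0.001]
force: [2.0, 1.2, 0.2]
grip_width: 0.738
grip_force: 0.0
```

```bash
python3 - <<'E'
from h import *
s=ctrl.sense();print(np.round(s["eef_pos"],1),s["time_s"],np.round(s["joints"],2))
look("2")
for n,A in zip(("scene","top"),pts("2",(427,333),45,100,122)): print(n,len(A),cv2.minAreaRect(A[:,:2].astype(np.float32)) if len(A)>5 else "")
E
```

```text
[426.2 331.6 195.9] 5.2 [ 0.44  0.38  1.5  -0.    1.26 -0.35]
scene 244 ((425.71551513671875, 333.9027404785156), (17.7208309173584, 66.00699615478516), 45.05943298339844)
top 32 ((444.6405944824219, 312.4579162597656), (16.933517456054688, 12.430663108825684), 22.114282608032227)
```

{"api": "apply_moves", "payload": {
  "targets": [
    [85,[14,-46,0],[0,0,-2]],
    [85,[28,-92,0],[0,0,-4]],
    [85,[42,-138,0],[0,0,-6]],
    [85,[56,-184,0],[0,0,-8]],
    [85,[70,-230,0],[0,0,-10]],
    [85,[84,-276,0],[0,0,-12]],
    [85,[98,-322,0],[0,0,-14.8]],
    [85,[112,-368,0],[0,0,-14.8]],
    [85,[126,-414,0],[0,0,-14.8]],
    [85,[140,-460,0],[0,0,-14.8]],
    [85,[154,-506,0],[0,0,-14.8]],
    [85,[168,-552,0],[0,0,-14.8]],
    [85,[182,-598,0],[0,0,-14.8]],
    [85,[196,-646,-30],[0,0,-14.8]],
    [85,[196,-646,-75],[0,0,-14.8]],
    [85,[196,-646,-90],[0,0,-14.8]],
    [85,[196,-646,-90],[0,0,-14.8]]
  ]
}}

```text
time_s: 7.0
eef_pos: [621.7, -312.7, 102.7]
ee_rot: [-0.003, 0.496, 0.868, 0.0]
force: [0.4, -0.0, 0.9]
grip_width: 0.995
grip_force: 0.0
```

```bash
python3 - <<'E'
from h import *
s=ctrl.sense();print(np.round(s["eef_pos"],1),s["ee_rot"],np.round(s["joints"],2))
look("3");measure("3",OBJ)
E
```

```text
[ 621.7 -312.7  102.7] [-2.82513151e-03  4.96351340e-01  8.68117045e-01  4.03824762e-04] [-0.63  0.81  1.05  0.    1.3  -1.17]
v scene 277 rect [ 560.1 -144.8] [39.4 64.5] 3.4 z 44.0 
v top 230 rect [ 562.1 -144.7] [38.6 58.4] 5.4 z 44.1 
square scene 236 rect [ 449.4 -366.9] [63.  50.8] 76.3 z 48.0 
square top 303 rect [ 449.  -368.7] [51.3 50.7] 75.9 z 48.6 
hex scene 225 rect [ 523.2 -246.3] [49.7 54.5] 1.8 z 48.8 (7, np.float64(45.81798404211318))
hex top few
sleeve scene 216 rect [ 403.3 -217.5] [54.5 49.3] 61.8 z 46.5 
sleeve top 20 rect [ 406.2 -241.8] [14.8 15.2] 65.5 z 44.6 
socket scene 182 rect [ 323. -298.] [55.8 44.7] 60.3 z 51.4 
socket top 248 rect [ 323.  -298.3] [48.1 49.1] 24.3 z 50.5 
holder scene 234 rect [ 622.2 -314.8] [67.3 39.9] 32.7 z 50.5 
holder top few
```

{"api": "apply_moves", "payload": {
  "targets": [
    [85,[0,0,-45],[0,0,0]],
    [85,[0,0,-80],[0,0,0]],
    [85,[0,0,-95],[0,0,0]],
    [85,[0,0,-95],[0,0,0]],
    [40,[0,0,-95],[0,0,0]],
    [40,[0,0,-95],[0,0,0]],
    [40,[0,0,-95],[0,0,0]],
    [40,[0,0,-95],[0,0,0]],
    [40,[0,0,-95],[0,0,0]],
    [40,[0,0,-95],[0,0,0]]
  ],
  "squeeze": 80
}}

```text
time_s: 8.1
eef_pos: [624.1, -314.8, 13.6]
ee_rot: [0.003, 0.496, 0.868, -0.0]
force: [-0.4, 1.3, 7.6]
grip_width: 0.688
grip_force: 88.9
```

{"api": "apply_moves", "payload": {
  "targets": [
    [40,[0,0,40],[0,0,0]],
    [40,[0,0,90],[0,0,0]],
    [40,[6,39,130],[0,0,2]],
    [40,[12,78,130],[0,0,4]],
    [40,[18,117,130],[0,0,6]],
    [40,[24,156,130],[0,0,8]],
    [40,[30,195,130],[0,0,10]],
    [40,[36,234,130],[0,0,12]],
    [40,[43,273,130],[0,0,14.8]],
    [40,[49,312,130],[0,0,14.8]],
    [40,[55,351,130],[0,0,14.8]],
    [40,[61.6,391,110],[0,0,14.8]],
    [40,[61.6,391,85],[0,0,14.8]],
    [40,[61.6,391,85],[0,0,14.8]]
  ]
}}

```text
time_s: 9.5
eef_pos: [682.2, 78.3, 91.6]
ee_rot: [-0.004, 0.38, 0.925, -0.001]
force: [-0.5, -0.5, -6.4]
grip_width: 0.69
grip_force: 89.9
```

```bash
cat >> h.py <<'E'
C0=np.array([591.2,169.6]);TA=np.radians(45.3);TX=np.array([np.cos(TA),np.sin(TA)]);TY=np.array([-TX[1],TX[0]])
def t2w(x,y): return C0+x*TX+y*TY
def tloc(tag,y0,y1,z0,z1):
    for n in("scene","top"):
        d=np.load(f"pics/{n}{tag}.npy");P=cloud(n,d)[d>0];L=np.stack([(P[:,:2]-C0)@TX,(P[:,:2]-C0)@TY],-1)
        m=(P[:,2]>z0)&(P[:,2]<z1)&(abs(L[:,0])<44)&(L[:,1]>y0)&(L[:,1]<y1)
        q=L[m]
        if len(q)<8: print(n,"few",len(q));continue
        rc=cv2.minAreaRect(q.astype(np.float32))
        print(n,len(q),"rect",np.round(rc[0],1),np.round(rc[1],1),round(rc[2],1),"x",np.round(np.percentile(q[:,0],[1,99]),1),"y",np.round(np.percentile(q[:,1],[1,99]),1),"z",np.round(np.percentile(P[m][:,2],[2,50,98]),1))
E
python3 - <<'E'
from h import *
s=ctrl.sense();print(np.round(s["eef_pos"],1),s["ee_rot"],s["grip_width"],s["force"]);p=s["eef_pos"][:2]-C0;print(p@TX,p@TY)
o=look("4");tloc("4",-160,-90,80,140)
a=cv2.resize(o["scene"][0][170:350,160:340],None,fx=2.2,fy=2.2);b=cv2.resize(o["top"][0][90:270,150:330],None,fx=2.2,fy=2.2);cv2.imwrite("pics/h4.png",np.hstack([a,b]))
E
```

```text
[682.2  78.3  91.6] [-0.00352516  0.37963104  0.92513029 -0.00133691] 0.6902065764088289 [-0.45438204 -0.5155952  -6.39033065]
-0.9061958298237351 -128.8765857180559
scene 329 rect [   4.8 -121.7] [31.3 80. ] 78.7 x [-34.6  41.7] y [-136.2 -110.3] z [ 81.7 120.4 137. ]
top few 0
```

View pics/h4.png

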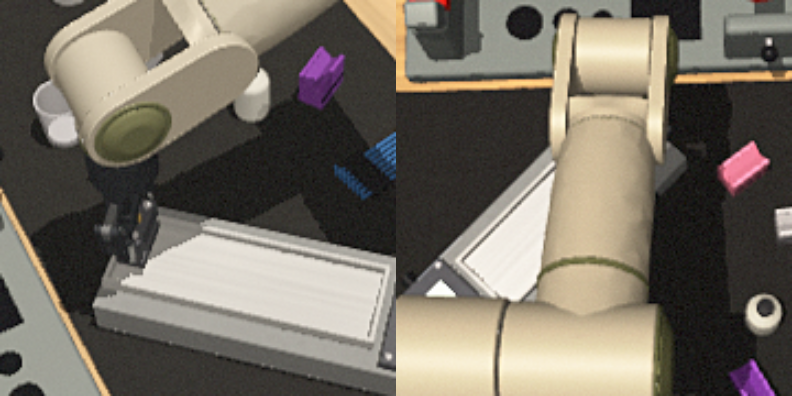

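The crop shows the holder held upright over the tray's far end, at about (130,240) in the left half. Next I lower and release it.

{"api": "apply_moves", "payload": {
  "targets": [
    [40,[0,0,-8],[0,0,0]],
    [40,[0,0,-16],[0,0,0]],
    [40,[0,0,-21],[0,0,0]],
    [40,[0,0,-24],[0,0,0]],
    [40,[0,0,-24],[0,0,0]],
    [40,[0,0,-24],[0,0,0]],
    [40,[0,0,-24],[0,0,0]]
  ]
}}

```text
time_s: 10.3
eef_pos: [684.6, 76.6, 73.7]
ee_rot: [0.001, 0.381, 0.925, -0.0]
force: [-8.2, -2.2, 9.1]
grip_width: 0.69
grip_force: 91.7
```

{"api": "apply_moves", "payload": {
  "targets": [
    [76,[0,0,0],[0,0,0]],
    [76,[0,0,0],[0,0,0]],
    [76,[0,0,2],[0,0,0]],
    [76,[0,0,30],[0,0,0]],
    [85,[0,0,79],[0,0,0]],
    [85,[-20,-37,90],[0,0,8]],
    [85,[-41,-74,90],[0,0,16]],
    [85,[-61,-111,90],[0,0,24]],
    [85,[-82,-148,90],[0,0,32]],
    [85,[-103,-185,90],[0,0,40]],
    [85,[-123,-222,70],[0,0,46]],
    [85,[-123,-222,35],[0,0,50]],
    [85,[-123,-222,35],[0,0,50]]
  ]
}}

```text
time_s: 11.6
eef_pos: [559.2, -144.9, 103.0]
ee_rot: [-0.003, -0.045, 0.999, 0.002]
force: [-0.3, 0.4, 0.3]
grip_width: 0.998
grip_force: 0.0
```

```bash
python3 - <<'E'
from h import *
s=ctrl.sense();print(np.round(s["eef_pos"],1),s["ee_rot"],np.round(s["joints"],2))
look("5");measure("5",OBJ);tloc("5",-148,-80,85,125)
E
```

```text
[ 559.2 -144.9  103. ] [-0.00297558 -0.04529867  0.99896761  0.00170072] [-0.46  0.56  1.49  0.    1.1  -2.12]
v scene 283 rect [ 561.3 -144.7] [37.3 67. ] 4.7 z 44.0 
v top few
square scene 19 rect [ 431.  -348.3] [23.   6.4] 71.6 z 42.3 
square top 311 rect [ 449.9 -368.7] [51.4 51.5] 77.1 z 48.4 
hex scene 87 rect [ 531.1 -237.7] [29.2 44.4] 66.6 z 46.2 (1, np.float64(37.829568844615835))
hex top 237 rect [ 523.2 -248.9] [47.7 52.8] 65.0 z 48.2 (4, np.float64(46.079275119450045))
sleeve scene 222 rect [ 404.  -216.7] [50.3 49.4] 60.8 z 46.3 
sleeve top 250 rect [ 401.8 -221.4] [50.2 50.8] 86.2 z 47.2 
socket scene 183 rect [ 323.1 -297.8] [57.9 44.8] 60.6 z 51.0 
socket top 242 rect [ 322.8 -299.2] [47.  48.7] 24.9 z 50.8 
holder scene few
holder top few
scene 383 rect [  -0.9 -130. ] [67.8 33.5] 0.9 x [-31.6  30.3] y [-145.5 -113.6] z [ 87.8 110.5 119.5]
top 266 rect [  -0.9 -131.1] [33.4 63.4] 88.5 x [-31.4  28.5] y [-147.1 -114.3] z [ 88.5 110.2 118.6]
```

{"api": "apply_moves", "payload": {
  "targets": [
    [85,[0,0,-45],[0,0,0]],
    [85,[0,0,-80],[0,0,0]],
    [85,[0,0,-97],[0,0,0]],
    [85,[0,0,-97],[0,0,0]],
    [40,[0,0,-97],[0,0,0]],
    [40,[0,0,-97],[0,0,0]],
    [40,[0,0,-97],[0,0,0]],
    [40,[0,0,-97],[0,0,0]],
    [40,[0,0,-97],[0,0,0]],
    [40,[0,0,-50],[0,0,0]],
    [40,[0,0,0],[0,0,0]],
    [40,[14,36,34],[0,0,-8]],
    [40,[28,72,34],[0,0,-16]],
    [40,[42,108,34],[0,0,-24]],
    [40,[56,144,34],[0,0,-32]],
    [40,[70,180,34],[0,0,-40]],
    [40,[84,216,34],[0,0,-46]],
    [40,[96.4,248.6,10],[0,0,-50]],
    [40,[96.4,248.6,-10],[0,0,-50]],
    [40,[96.4,248.6,-15],[0,0,-50]]
  ]
}}

```text
time_s: 13.7
eef_pos: [656.2, 104.7, 88.9]
ee_rot: [-0.002, 0.38, 0.925, -0.001]
force: [0.4, -0.1, -6.4]
grip_width: 0.679
grip_force: 92.7
```

{"api": "apply_moves", "payload": {
  "targets": [
    [40,[0,0,-8],[0,0,0]],
    [40,[0,0,-16],[0,0,0]],
    [40,[0,0,-21],[0,0,0]],
    [40,[0,0,-21],[0,0,0]],
    [40,[0,0,-21],[0,0,0]],
    [76,[0,0,-21],[0,0,0]],
    [76,[0,0,-21],[0,0,0]],
    [76,[0,0,-18],[0,0,0]],
    [76,[0,0,15],[0,0,0]],
    [85,[0,0,60],[0,0,0]],
    [85,[-20,-44,70],[0,0,4]],
    [85,[-40,-88,70],[0,0,8]],
    [85,[-60,-132,70],[0,0,12]],
    [85,[-80,-176,70],[0,0,16]],
    [85,[-100,-220,70],[0,0,20]],
    [85,[-120,-264,70],[0,0,24]],
    [85,[-140,-308,70],[0,0,28]],
    [85,[-160,-352,70],[0,0,31.5]],
    [85,[-180,-396,70],[0,0,31.5]],
    [85,[-200,-440,50],[0,0,31.5]]
  ]
}}

```text
time_s: 15.7
eef_pos: [458.6, -337.3, 144.6]
ee_rot: [0.002, 0.115, 0.993, -0.002]
force: [1.2, -0.3, 0.2]
grip_width: 0.997
grip_force: 0.0
```

```bash
python3 - <<'E'
from h import *
look("6");measure("6",OBJ);tloc("6",-148,-113,85,125);tloc("6",-113,-70,85,125)
E
```

```text
v scene few
v top few
square scene 238 rect [ 449.7 -367.2] [54.3 50.4] 79.2 z 48.2 
square top few
hex scene 230 rect [ 522.7 -243.8] [51.1 52.2] 84.8 z 48.5 (1, np.float64(45.69414096656604))
hex top 235 rect [ 523.1 -249. ] [48.6 54.3] 8.2 z 49.0 (14, np.float64(46.099740022043385))
sleeve scene 220 rect [ 403.1 -218.4] [53.5 49.4] 60.5 z 46.4 
sleeve top few
socket scene 181 rect [ 322.3 -299.3] [53.2 44.8] 60.3 z 50.8 
socket top 78 rect [ 312. -311.] [16.3 44.5] 41.4 z 50.7 
holder scene few
holder top few
scene 347 rect [  -1.9 -130.3] [65.5 34. ] 0.2 x [-31.9  29.8] y [-146.1 -113.6] z [ 88.3 110.8 119.3]
top 261 rect [  -0.8 -130.9] [33.3 62.9] 90.0 x [-31.4  29.8] y [-147.3 -114.6] z [ 90.3 109.4 119.8]
scene 419 rect [ -1.9 -93.1] [65.  38.9] 1.7 x [-31.3  30. ] y [-111.2  -74.3] z [ 86.5 104.1 114. ]
top 296 rect [ -0.8 -93.7] [37.  62.9] 89.1 x [-31.  29.] y [-111.8  -75.7] z [ 88.2 103.3 114.7]
```

{"api": "apply_moves", "payload": {
  "targets": [
    [85,[-8,-32,-45],[0,0,0]],
    [85,[-8,-32,-90],[0,0,0]],
    [85,[-8,-32,-122],[0,0,0]],
    [85,[-8,-32,-130],[0,0,0]],
    [85,[-8,-32,-130],[0,0,0]],
    [30,[-8,-32,-130],[0,0,0]],
    [30,[-8,-32,-130],[0,0,0]],
    [30,[-8,-32,-130],[0,0,0]],
    [30,[-8,-32,-130],[0,0,0]],
    [30,[-8,-32,-130],[0,0,0]],
    [30,[-8,-32,-130],[0,0,0]],
    [30,[-8,-32,-82],[0,0,0]],
    [30,[-8,-32,-34],[0,0,0]],
    [30,[7,10,0],[0,0,-4]],
    [30,[22,54,0],[0,0,-8]],
    [30,[37,98,0],[0,0,-12]],
    [30,[52,142,0],[0,0,-16]],
    [30,[67,186,0],[0,0,-20]],
    [30,[82,230,0],[0,0,-24]],
    [30,[97,274,0],[0,0,-28]]
  ]
}}

```text
time_s: 17.8
eef_pos: [555.5, -58.2, 142.2]
ee_rot: [-0.0, 0.353, 0.935, -0.0]
force: [1.4, -0.2, -6.4]
grip_width: 0.57
grip_force: 88.2
```

{"api": "apply_moves", "payload": {
  "targets": [
    [30,[16,44,0],[0,0,-2]],
    [30,[32,90,0],[0,0,-3.5]],
    [30,[48,136,0],[0,0,-3.5]],
    [30,[62,176,-10],[0,0,-3.5]],
    [30,[70,198.6,-35],[0,0,-3.5]],
    [30,[70,198.6,-55],[0,0,-3.5]],
    [30,[70,198.6,-65],[0,0,-3.5]],
    [30,[70,198.6,-69],[0,0,-3.5]],
    [30,[70,198.6,-69],[0,0,-3.5]],
    [30,[70,198.6,-69],[0,0,-3.5]],
    [66,[70,198.6,-69],[0,0,-3.5]],
    [66,[70,198.6,-69],[0,0,-3.5]],
    [66,[70,198.6,-66],[0,0,-3.5]],
    [66,[70,198.6,-35],[0,0,-3.5]],
    [85,[70,198.6,10],[0,0,-3.5]],
    [85,[58,153,15],[0,0,0]],
    [85,[45,106,15],[0,0,4]],
    [85,[32,58,15],[0,0,8]],
    [85,[19,12,15],[0,0,12]],
    [85,[6,-36,15],[0,0,13]]
  ]
}}

```text
time_s: 19.8
eef_pos: [561.0, -98.2, 157.8]
ee_rot: [0.001, 0.243, 0.97, -0.0]
force: [0.1, -0.7, -0.7]
grip_width: 0.99
grip_force: 0.0
```

```bash
python3 - <<'E'
from h import *
s=ctrl.sense();print(np.round(s["eef_pos"],1))
look("7");measure("7",OBJ)
for a,b in((-113,-73.5),(-73.5,-15)):tloc("7",a,b,85,125)
E
```

```text
[561.  -98.2 157.8]
v scene few
v top few
square scene few
square top few
hex scene 89 rect [ 535.4 -252.1] [45.1 24.8] 55.9 z 48.8 (32, np.float64(39.24450431517607))
hex top 242 rect [ 523.2 -249.8] [48.9 54.9] 7.2 z 48.2 (53, np.float64(46.40692114733068))
sleeve scene 216 rect [ 402.8 -219. ] [52.5 52.5] 29.5 z 46.8 
sleeve top 260 rect [ 402.  -220.5] [51.9 51.3] 88.3 z 46.8 
socket scene 181 rect [ 321.8 -297.4] [51.6 48. ] 32.1 z 51.2 
socket top 241 rect [ 322.6 -299. ] [48.  49.5] 43.0 z 50.5 
holder scene few
holder top few
scene 413 rect [ -1.  -93.2] [65.6 38.9] 1.7 x [-32.2  29.6] y [-111.2  -74.4] z [ 86.9 103.9 114.2]
top 293 rect [ -1.1 -94.2] [62.4 37.6] 0.1 x [-31.3  29.7] y [-111.8  -75.8] z [ 88.5 103.6 116.2]
scene 461 rect [  2.  -45.3] [52.5 50.9] 1.0 x [-22.5  27.9] y [-69.4 -20.3] z [ 86.3 108.6 115.5]
top 326 rect [  1.4 -46.4] [52.1 50.7] 0.9 x [-24.5  25.2] y [-71.2 -21.6] z [ 89.1 108.5 116.4]
```

{"api": "apply_moves", "payload": {
  "targets": [
    [85,[-12,-46,0],[0,0,0]],
    [85,[-24,-92,-10],[0,0,0]],
    [85,[-36,-138,-30],[0,0,0]],
    [85,[-37.6,-150.7,-75],[0,0,0]],
    [85,[-37.6,-150.7,-120],[0,0,0]],
    [85,[-37.6,-150.7,-145],[0,0,0]],
    [85,[-37.6,-150.7,-145],[0,0,0]],
    [30,[-37.6,-150.7,-145],[0,0,0]],
    [30,[-37.6,-150.7,-145],[0,0,0]],
    [30,[-37.6,-150.7,-145],[0,0,0]],
    [30,[-37.6,-150.7,-145],[0,0,0]],
    [30,[-37.6,-150.7,-145],[0,0,0]],
    [30,[-37.6,-150.7,-145],[0,0,0]],
    [30,[-37.6,-150.7,-98],[0,0,0]],
    [30,[-37.6,-150.7,-50],[0,0,0]],
    [30,[-32,-115,-15],[0,0,-4]],
    [30,[-25,-67,-15],[0,0,-8]],
    [30,[-18,-19,-15],[0,0,-12]],
    [30,[-11,29,-15],[0,0,-16.5]],
    [30,[-4,77,-15],[0,0,-16.5]]
  ]
}}

```text
time_s: 21.9
eef_pos: [557.4, -17.3, 142.8]
ee_rot: [0.0, 0.382, 0.924, 0.0]
force: [0.7, 0.2, -4.3]
grip_width: 0.551
grip_force: 85.2
```

{"api": "apply_moves", "payload": {
  "targets": [
    [30,[7,48,0],[0,0,0]],
    [30,[14,96,0],[0,0,0]],
    [30,[21,144,0],[0,0,0]],
    [30,[26,186,-10],[0,0,0]],
    [30,[27.6,197.6,-35],[0,0,0]],
    [30,[27.6,197.6,-55],[0,0,0]],
    [30,[27.6,197.6,-65],[0,0,0]],
    [30,[27.6,197.6,-69],[0,0,0]],
    [30,[27.6,197.6,-69],[0,0,0]],
    [30,[27.6,197.6,-69],[0,0,0]],
    [66,[27.6,197.6,-69],[0,0,0]],
    [66,[27.6,197.6,-69],[0,0,0]],
    [66,[27.6,197.6,-66],[0,0,0]],
    [66,[27.6,197.6,-35],[0,0,0]],
    [85,[27.6,197.6,10],[0,0,0]],
    [85,[10,158,10],[0,0,0]],
    [85,[-9,116,10],[0,0,0]],
    [85,[-27,74,10],[0,0,0]],
    [85,[-45,33,10],[0,0,0]],
    [85,[-63,-8,10],[0,0,0]]
  ]
}}

```text
time_s: 23.9
eef_pos: [493.9, -29.0, 152.6]
ee_rot: [0.001, 0.38, 0.925, -0.0]
force: [1.0, 0.6, -0.9]
grip_width: 0.995
grip_force: 0.0
```

```bash
python3 - <<'E'
from h import *
s=ctrl.sense();print(np.round(s["eef_pos"],1))
o=look("8");measure("8",OBJ)
for a,b in((-73.5,-20),(-20,44)):tloc("8",a,b,85,125)
a=cv2.resize(o["scene"][0][140:320,160:340],None,fx=2.2,fy=2.2);b=cv2.resize(o["top"][0][120:300,200:410],None,fx=1.9,fy=2.2);cv2.imwrite("pics/h8.png",np.hstack([a,b]))
E
```

```text
[493.9 -29.  152.6]
v scene few
v top few
square scene few
square top few
hex scene few
hex top few
sleeve scene few
sleeve top 262 rect [ 402.3 -221.4] [50.6 51.5] 85.7 z 47.8 
socket scene few
socket top 247 rect [ 322.6 -298.4] [48.6 48.6] 32.5 z 50.2 
holder scene few
holder top few
scene 453 rect [  1.5 -45.7] [50.9 53.4] 89.0 x [-22.8  27.6] y [-69.5 -20.5] z [ 86.6 108.4 115.7]
top 321 rect [  0.4 -46.6] [50.6 51.2] 0.3 x [-24.3  25.1] y [-71.  -21.5] z [ 88.5 108.1 115.8]
scene 387 rect [2.  9.4] [50.3 58.7] 0.2 x [-20.9  26.8] y [-17.8  37.2] z [ 87.2 109.2 115.4]
top 264 rect [ 1.3 10.1] [54.  49.5] 30.7 x [-22.9  26.2] y [-14.   35.1] z [ 90.9 108.8 116.7]
```

View pics/h8.png

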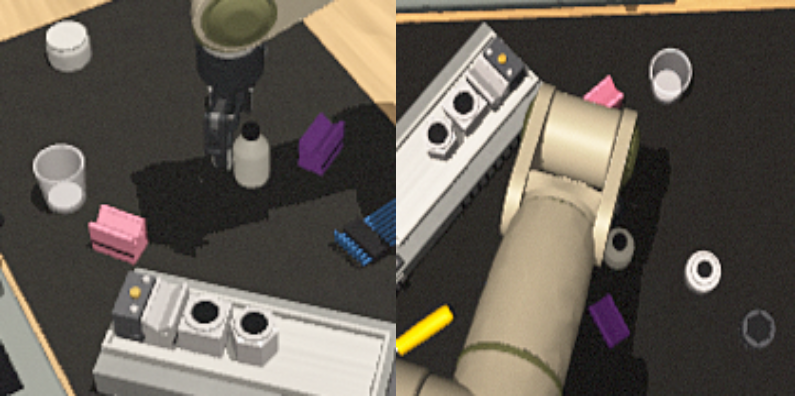

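The crop shows holder, V-block, square and hex standing in a row; the sleeve at (703,270) and socket at (757,328) are still on the mat, and the bystanders haven't moved.

{"api": "apply_moves", "payload": {
  "targets": [
    [85,[-20,-42,0],[0,0,0]],
    [85,[-40,-84,0],[0,0,0]],
    [85,[-60,-126,0],[0,0,0]],
    [85,[-80,-168,-10],[0,0,0]],
    [85,[-91.4,-191.5,-50],[0,0,0]],
    [85,[-91.4,-191.5,-95],[0,0,0]],
    [85,[-91.4,-191.5,-130],[0,0,0]],
    [85,[-91.4,-191.5,-140],[0,0,0]],
    [85,[-91.4,-191.5,-140],[0,0,0]],
    [30,[-91.4,-191.5,-140],[0,0,0]],
    [30,[-91.4,-191.5,-140],[0,0,0]],
    [30,[-91.4,-191.5,-140],[0,0,0]],
    [30,[-91.4,-191.5,-140],[0,0,0]],
    [30,[-91.4,-191.5,-140],[0,0,0]],
    [30,[-91.4,-191.5,-140],[0,0,0]],
    [30,[-91.4,-191.5,-92],[0,0,0]],
    [30,[-91.4,-191.5,-44],[0,0,0]],
    [30,[-91.4,-191.5,0],[0,0,0]]
  ]
}}

```text
time_s: 25.8
eef_pos: [403.0, -218.4, 154.8]
ee_rot: [0.0, 0.38, 0.925, -0.0]
force: [1.0, -0.6, -5.4]
grip_width: 0.611
grip_force: 87.7
```

{"api": "apply_moves", "payload": {
  "targets": [
    [30,[14,44,10],[0,0,0]],
    [30,[28,88,10],[0,0,0]],
    [30,[42,132,10],[0,0,0]],
    [30,[56,176,10],[0,0,0]],
    [30,[70,220,10],[0,0,0]],
    [30,[84,264,10],[0,0,0]],
    [30,[98,308,10],[0,0,0]],
    [30,[112,352,10],[0,0,0]],
    [30,[127,395,10],[0,0,0]],
    [30,[141,437.7,-5],[0,0,0]],
    [30,[141,437.7,-45],[0,0,0]],
    [30,[141,437.7,-65],[0,0,0]],
    [30,[141,437.7,-75],[0,0,0]],
    [30,[141,437.7,-79],[0,0,0]],
    [30,[141,437.7,-79],[0,0,0]],
    [30,[141,437.7,-79],[0,0,0]]
  ]
}}

```text
time_s: 27.4
eef_pos: [544.8, 218.8, 74.4]
ee_rot: [0.001, 0.381, 0.925, 0.001]
force: [-0.5, 1.3, -0.8]
grip_width: 0.609
grip_force: 88.3
```

{"api": "apply_moves", "payload": {
  "targets": [
    [70,[0,0,0],[0,0,0]],
    [70,[0,0,0],[0,0,0]],
    [70,[0,0,3],[0,0,0]],
    [70,[0,0,35],[0,0,0]],
    [85,[0,0,80],[0,0,0]],
    [85,[-10,-46,80],[0,0,0]],
    [85,[-20,-92,80],[0,0,0]],
    [85,[-30,-138,80],[0,0,0]],
    [85,[-40,-184,80],[0,0,0]],
    [85,[-60,-228,80],[0,0,0]],
    [85,[-80,-272,80],[0,0,0]],
    [85,[-100,-316,80],[0,0,0]],
    [85,[-120,-360,80],[0,0,0]],
    [85,[-140,-404,80],[0,0,0]],
    [85,[-160,-446,80],[0,0,0]]
  ]
}}

```text
time_s: 28.9
eef_pos: [383.3, -229.1, 153.9]
ee_rot: [0.001, 0.381, 0.925, -0.0]
force: [0.7, 0.0, 0.5]
grip_width: 0.999
grip_force: 0.0
```

```bash
python3 - <<'E'
from h import *
s=ctrl.sense();print(np.round(s["eef_pos"],1),np.round(s["joints"],2))
look("9");measure("9",OBJ)
for a,b in((-20,38.5),(38.5,100)):tloc("9",a,b,80,125)
E
```

```text
[ 383.3 -229.1  153.9] [-0.8   0.22  1.83 -0.    1.08 -1.59]
v scene few
v top few
square scene few
square top few
hex scene few
hex top few
sleeve scene few
sleeve top few
socket scene 183 rect [ 322.6 -298.6] [60.6 44.7] 60.2 z 51.2 
socket top 139 rect [ 315.7 -306.7] [27.2 50.3] 45.5 z 50.8 
holder scene few
holder top few
scene 417 rect [2.4 9.2] [58.2 51.5] 89.8 x [-20.1  27.2] y [-19.9  37.2] z [ 81.2 108.5 116.1]
top 273 rect [0.7 9.8] [53.5 49.8] 30.5 x [-22.9  26. ] y [-13.8  35.9] z [ 82.7 108.3 117. ]
scene 424 rect [-0.6 65.9] [62.2 53.2] 39.6 x [-17.4  28.9] y [42.6 94. ] z [ 81.9 105.  117.3]
top 297 rect [ 1.2 67.1] [52.5 53.3] 67.8 x [-24.9  27.2] y [43.  91.9] z [ 81.5 105.9 118.5]
```

{"api": "apply_moves", "payload": {
  "targets": [
    [85,[-30,-35,0],[0,0,0]],
    [85,[-60.7,-69.6,-10],[0,0,0]],
    [85,[-60.7,-69.6,-55],[0,0,0]],
    [85,[-60.7,-69.6,-100],[0,0,0]],
    [85,[-60.7,-69.6,-132],[0,0,0]],
    [85,[-60.7,-69.6,-141],[0,0,0]],
    [85,[-60.7,-69.6,-141],[0,0,0]],
    [30,[-60.7,-69.6,-141],[0,0,0]],
    [30,[-60.7,-69.6,-141],[0,0,0]],
    [30,[-60.7,-69.6,-141],[0,0,0]],
    [30,[-60.7,-69.6,-141],[0,0,0]],
    [30,[-60.7,-69.6,-141],[0,0,0]],
    [30,[-60.7,-69.6,-141],[0,0,0]],
    [30,[-60.7,-69.6,-93],[0,0,0]],
    [30,[-60.7,-69.6,-45],[0,0,0]],
    [30,[-60.7,-69.6,0],[0,0,0]],
    [30,[-30,-30,10],[0,0,0]],
    [30,[0,10,10],[0,0,0]],
    [30,[11,57,10],[0,0,0]],
    [30,[22,104,10],[0,0,0]]
  ]
}}

```text
time_s: 31.0
eef_pos: [406.3, -121.1, 163.6]
ee_rot: [0.0, 0.381, 0.925, 0.0]
force: [0.7, -0.8, -5.0]
grip_width: 0.566
grip_force: 85.7
```

{"api": "apply_moves", "payload": {
  "targets": [
    [30,[12,46,0],[0,0,0]],
    [30,[24,92,0],[0,0,0]],
    [30,[36,138,0],[0,0,0]],
    [30,[48,184,0],[0,0,0]],
    [30,[60,230,0],[0,0,0]],
    [30,[72,276,0],[0,0,0]],
    [30,[84,322,0],[0,0,0]],
    [30,[95,365,0],[0,0,0]],
    [30,[98.7,380.9,-15],[0,0,0]],
    [30,[98.7,380.9,-50],[0,0,0]],
    [30,[98.7,380.9,-75],[0,0,0]],
    [30,[98.7,380.9,-86],[0,0,0]],
    [30,[98.7,380.9,-90],[0,0,0]],
    [30,[98.7,380.9,-90],[0,0,0]],
    [30,[98.7,380.9,-90],[0,0,0]]
  ]
}}

```text
time_s: 32.5
eef_pos: [505.4, 257.8, 74.2]
ee_rot: [0.001, 0.381, 0.925, 0.001]
force: [-0.1, 0.6, -4.1]
grip_width: 0.566
grip_force: 86.0
```

{"api": "apply_moves", "payload": {
  "targets": [
    [30,[0,0,-1],[0,0,0]],
    [66,[0,0,-1],[0,0,0]],
    [66,[0,0,-1],[0,0,0]],
    [66,[0,0,2],[0,0,0]],
    [66,[0,0,35],[0,0,0]],
    [66,[0,0,80],[0,0,0]],
    [50,[-25,25,105],[0,0,0]],
    [50,[-50,50,110],[0,0,0]],
    [50,[-77.5,76.8,110],[0,0,0]],
    [50,[-77.5,76.8,110],[0,0,0]]
  ]
}}

```text
time_s: 33.5
eef_pos: [424.9, 337.0, 184.0]
ee_rot: [-0.0, 0.379, 0.926, 0.001]
force: [0.6, -0.9, -0.1]
grip_width: 0.582
grip_force: 0.0
```

```bash
python3 - <<'E'
from h import *
s=ctrl.sense();print(np.round(s["eef_pos"],1))
o=look("10")
for a,b in((-148,-113),(-113,-73.5),(-73.5,-20),(-20,38.5),(38.5,96),(96.5,148)):tloc("10",a,b,85,125)
a=cv2.resize(o["scene"][0][200:380,180:400],None,fx=1.8,fy=2.2);b=cv2.resize(o["top"][0][120:300,130:330],None,fx=1.9,fy=2.2);cv2.imwrite("pics/h10.png",np.hstack([a,b]))
E
```

```text
[424.9 337.  184. ]
scene 349 rect [  -1.2 -130.3] [64.1 33.4] 0.9 x [-31.4  30.1] y [-145.8 -113.9] z [ 89.9 110.8 119.3]
top 263 rect [-1.000e-01 -1.311e+02] [32.8 63.9] 89.9 x [-31.7  28.9] y [-147.3 -114.7] z [ 90.7 110.  119.2]
scene 412 rect [ -1.5 -92.8] [37.4 63.9] 88.8 x [-31.8  29.5] y [-110.7  -74.5] z [ 87.6 103.9 113.7]
top 301 rect [ -1.1 -94.1] [37.5 62.7] 88.2 x [-31.6  29.3] y [-112.1  -75.8] z [ 86.9 103.5 115. ]
scene 462 rect [  2.  -45.4] [50.7 52.3] 89.8 x [-22.8  27.5] y [-69.6 -20.3] z [ 86.6 108.2 115.5]
top 322 rect [  0.8 -46.4] [51.4 51. ] 1.4 x [-24.5  25.7] y [-70.8 -21.7] z [ 88.4 108.1 117.3]
scene 383 rect [4.5 9.5] [50.5 63.6] 61.8 x [-20.7  26.3] y [-15.3  37. ] z [ 86.6 109.  115.5]
top 264 rect [ 0.8 10.2] [47.9 53.1] 62.8 x [-22.6  25.6] y [-14.6  35. ] z [ 88.1 108.4 116.9]
scene 397 rect [ 4.9 66.9] [50.7 55.5] 5.5 x [-17.2  28.4] y [42.1 93.6] z [ 88.  106.  117.4]
top 286 rect [ 1.1 66.8] [52.2 52.8] 77.5 x [-24.5  25.9] y [42.5 91.8] z [ 86.8 107.2 119.6]
scene 398 rect [  1.8 123.4] [48.7 50.5] 87.6 x [-21.2  26.8] y [100.1 146.9] z [ 87.5 110.8 115.7]
top 268 rect [  0.7 122. ] [48.1 48.7] 87.3 x [-22.6  24.5] y [ 99.1 146. ] z [ 88.9 110.  118.6]
```

View pics/h10.png

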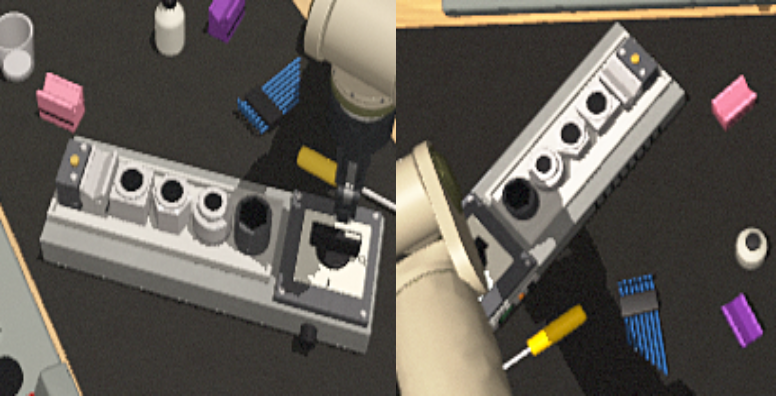

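All six stand upright in the row, and the bar is at off ((335,235) in the left half). Next I turn the switch on.

{"api": "apply_moves", "payload": {
  "targets": [
    [50,[0,0,-40],[0,0,0]],
    [50,[0,0,-75],[0,0,0]],
    [50,[0,0,-87],[0,0,0]],
    [50,[0,0,-87],[0,0,0]],
    [0,[0,0,-87],[0,0,0]],
    [0,[0,0,-87],[0,0,0]],
    [0,[0,0,-87],[0,0,0]],
    [0,[0,0,-87],[0,0,0]],
    [0,[0,0,-87],[0,0,0]],
    [0,[0,0,-87],[0,0,0]]
  ],
  "squeeze": 70
}}

```text
time_s: 34.6
eef_pos: [427.0, 333.5, 98.0]
ee_rot: [0.0, 0.38, 0.925, -0.001]
force: [-8.9, -10.0, 12.4]
grip_width: 0.157
grip_force: 69.5
```

{"api": "apply_moves", "payload": {
  "targets": [
    [0,[0,0,0],[0,0,-8]],
    [0,[0,0,0],[0,0,-16]],
    [0,[0,0,0],[0,0,-24]],
    [0,[0,0,0],[0,0,-32]],
    [0,[0,0,0],[0,0,-40]],
    [0,[0,0,0],[0,0,-48]],
    [0,[0,0,0],[0,0,-56]],
    [0,[0,0,0],[0,0,-64]],
    [0,[0,0,0],[0,0,-72]],
    [0,[0,0,0],[0,0,-80]],
    [0,[0,0,0],[0,0,-86]],
    [0,[0,0,0],[0,0,-90]],
    [0,[0,0,0],[0,0,-90]],
    [0,[0,0,0],[0,0,-90]],
    [50,[0,0,0],[0,0,-90]],
    [50,[0,0,0],[0,0,-90]],
    [50,[0,0,0],[0,0,-90]],
    [50,[0,0,0],[0,0,-90]],
    [50,[0,0,45],[0,0,-90]],
    [50,[0,0,90],[0,0,-90]]
  ]
}}

```text
time_s: 36.6
eef_pos: [427.0, 334.3, 186.7]
ee_rot: [0.0, 0.923, 0.385, -0.001]
force: [0.9, 1.2, -0.0]
grip_width: 0.587
grip_force: 0.0
```

```bash
python3 - <<'E'
from h import *
s=ctrl.sense();print(np.round(s["eef_pos"],1),s["ee_rot"])
look("11")
for n,A in zip(("scene","top"),pts("11",(427,333),45,100,122)): print(n,len(A),cv2.minAreaRect(A[:,:2].astype(np.float32)) if len(A)>5 else "")
E
```

```text
[427.  334.3 186.7] [ 6.32468372e-05  9.22978024e-01  3.84850660e-01 -1.23766898e-03]
scene 177 ((426.6657409667969, 334.2807312011719), (66.68058013916016, 14.924348831176758), 45.34123611450195)
top 1
```

On. I wait four seconds, then turn it off again.

{"api": "apply_moves", "payload": {
  "targets": [
    [50,[0,0,0],[0,0,0]],
    [50,[0,0,0],[0,0,0]],
    [50,[0,0,0],[0,0,0]],
    [50,[0,0,0],[0,0,0]],
    [50,[0,0,0],[0,0,0]],
    [50,[0,0,0],[0,0,0]],
    [50,[0,0,0],[0,0,0]],
    [50,[0,0,0],[0,0,0]],
    [50,[0,0,0],[0,0,0]],
    [50,[0,0,0],[0,0,0]],
    [50,[0,0,0],[0,0,0]],
    [50,[0,0,0],[0,0,0]],
    [50,[0,0,0],[0,0,0]],
    [50,[0,0,0],[0,0,0]],
    [50,[0,0,0],[0,0,0]],
    [50,[0,0,0],[0,0,0]],
    [50,[0,0,0],[0,0,0]],
    [50,[0,0,0],[0,0,0]],
    [50,[0,0,0],[0,0,0]],
    [50,[0,0,0],[0,0,0]]
  ]
}}

```text
time_s: 38.7
eef_pos: [427.4, 334.5, 186.2]
ee_rot: [-0.0, 0.923, 0.385, 0.0]
force: [0.3, -0.2, 0.4]
grip_width: 0.585
grip_force: 0.0
```

{"api": "apply_moves", "payload": {
  "targets": [
    [50,[0,0,0],[0,0,0]],
    [50,[0,0,0],[0,0,0]],
    [50,[0,0,0],[0,0,0]],
    [50,[0,0,0],[0,0,0]],
    [50,[0,0,0],[0,0,0]],
    [50,[0,0,0],[0,0,0]],
    [50,[0,0,0],[0,0,0]],
    [50,[0,0,0],[0,0,0]],
    [50,[0,0,0],[0,0,0]],
    [50,[0,0,0],[0,0,0]],
    [50,[0,0,-40],[0,0,0]],
    [50,[0,0,-78],[0,0,0]],
    [50,[0,0,-90],[0,0,0]],
    [50,[0,0,-90],[0,0,0]],
    [0,[0,0,-90],[0,0,0]],
    [0,[0,0,-90],[0,0,0]],
    [0,[0,0,-90],[0,0,0]],
    [0,[0,0,-90],[0,0,0]],
    [0,[0,0,-90],[0,0,0]],
    [0,[0,0,-90],[0,0,0]]
  ]
}}

```text
time_s: 40.7
eef_pos: [427.5, 335.7, 98.2]
ee_rot: [-0.001, 0.923, 0.385, 0.001]
force: [-5.7, 4.2, 7.8]
grip_width: 0.153
grip_force: 68.9
```

{"api": "apply_moves", "payload": {
  "targets": [
    [0,[0,0,0],[0,0,8]],
    [0,[0,0,0],[0,0,16]],
    [0,[0,0,0],[0,0,24]],
    [0,[0,0,0],[0,0,32]],
    [0,[0,0,0],[0,0,40]],
    [0,[0,0,0],[0,0,48]],
    [0,[0,0,0],[0,0,56]],
    [0,[0,0,0],[0,0,64]],
    [0,[0,0,0],[0,0,72]],
    [0,[0,0,0],[0,0,80]],
    [0,[0,0,0],[0,0,86]],
    [0,[0,0,0],[0,0,90]],
    [0,[0,0,0],[0,0,90]],
    [0,[0,0,0],[0,0,90]],
    [50,[0,0,0],[0,0,90]],
    [50,[0,0,0],[0,0,90]],
    [50,[0,0,0],[0,0,90]],
    [50,[0,0,0],[0,0,90]],
    [50,[0,0,45],[0,0,90]],
    [50,[0,0,90],[0,0,90]]
  ]
}}

```text
time_s: 42.7
eef_pos: [427.1, 334.1, 186.8]
ee_rot: [-0.001, 0.381, 0.925, -0.001]
force: [1.2, 0.4, -0.1]
grip_width: 0.587
grip_force: 0.0
```

```bash
python3 - <<'E'
from h import *
look("12")
for n,A in zip(("scene","top"),pts("12",(427,333),45,100,122)): print(n,len(A),cv2.minAreaRect(A[:,:2].astype(np.float32)) if len(A)>5 else "")
for a,b in((-148,-113),(-113,-73.5),(-73.5,-20),(-20,38.5),(38.5,96),(96.5,148)):tloc("12",a,b,85,125)
E
```

```text
scene 246 ((425.89422607421875, 333.845947265625), (19.734230041503906, 66.08198547363281), 48.571022033691406)
top 33 ((443.0661926269531, 314.67681884765625), (15.588058471679688, 16.326976776123047), 44.43630599975586)
scene 350 rect [  -1.  -130.1] [33.4 65. ] 90.0 x [-31.1  30. ] y [-145.8 -113.4] z [ 88.9 111.1 119.1]
top 261 rect [  -0.7 -131.2] [63.6 33.2] 0.0 x [-31.7  29.3] y [-146.8 -114.6] z [ 90.5 110.  120.4]
scene 410 rect [ -1.4 -93.6] [65.4 39. ] 0.9 x [-31.8  30.1] y [-111.   -74.4] z [ 87.8 103.7 114. ]
top 292 rect [ -0.8 -94.1] [37.6 62.4] 89.9 x [-31.1  29.2] y [-112.   -75.7] z [ 88.1 104.  113.7]
scene 456 rect [  2.3 -45.3] [50.4 55.1] 89.9 x [-23.1  27.6] y [-69.9 -20.3] z [ 87.1 108.4 115.6]
top 323 rect [  0.9 -46.5] [51.7 50.2] 0.0 x [-23.7  26.4] y [-71.  -21.5] z [ 88.  108.  116.6]
scene 384 rect [1.6 9.3] [58.2 51.7] 90.0 x [-20.9  26.3] y [-15.2  36.8] z [ 85.9 109.  115.2]
top 264 rect [1.6 9.7] [52.4 49.7] 30.3 x [-22.9  25.4] y [-14.5  35. ] z [ 88.9 107.8 116.9]
scene 402 rect [ 6.1 67.4] [47.4 54.4] 10.6 x [-17.6  28.8] y [43.1 93.6] z [ 87.  106.1 117.2]
top 286 rect [ 1.8 67.3] [54.7 51.8] 14.5 x [-24.4  28. ] y [42.6 91.9] z [ 87.1 107.3 120. ]
scene 405 rect [  2.5 123.4] [49.2 51.1] 79.6 x [-21.2  27.1] y [100.3 146.8] z [ 86.7 110.9 116.3]
top 270 rect [  0.9 121.9] [48.7 48.4] 47.0 x [-22.4  24.6] y [ 98. 146.] z [ 87.1 109.9 118. ]
```

```bash
python3 - <<'E'
from h import *
def ang(t):
    A=pts(t,(427,333),45,108,120,("scene",))[0][:,:2];A=A-A.mean(0);v=np.linalg.svd(A,full_matrices=False)[2][0];return np.degrees(np.arctan2(v[1],v[0]))%180
look("13")
a=[ang(t) for t in("2","12","13")];print(a)
if all(abs(x-135.3)<3 for x in a[1:]): print(ctrl.finish_job())
E
```

```text
[np.float64(134.84134462883472), np.float64(135.7672057843655), np.float64(134.80063650425538)]
the job is handed in; nothing more can be done
None
```

The job is handed in, with no verdict returned: all six steel pieces measured upright on the tray floor, the switch ran on for about four seconds and is off again, and the bystanders were left alone.

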